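Fit the faceplate on the carving turntable

TASK

Fit the faceplate that has two holes onto the small carving turntable: take it by its upright bar, turn it until its two holes line up with the turntable's two upright studs, and lower it over them until it lies flat on the turntable's round flange, then let go. Do not drop it on, and leave the faceplate with three holes where it lies.

Things in the scene. Friction and masses are not known exactly. Their poses are not given: they have to be found in the camera images.
- two_hole_grip (a point): Faceplate with TWO 18 mm holes, to be fitted: loose steel disc 100 mm across, 8 thick, 0.22 kg, with a dark steel bar upright across its middle (42 long along x, 18 wide along y, from 8 to 48 above the underside). Point: on the plate's axis, in the bar, 32 mm above the underside; grip the bar here, across y. Holes go through, 36 mm from the axis at +x and -x: the bar points at both. z up.
- three_hole_grip (a point): The other faceplate, which stays where it lies: same disc and bar, point and axes, but THREE 14 mm holes, evenly spaced 36 mm from the axis; it does not fit the turntable. Which plate lies left and which right changes.
- turntable_face (a point): Top centre of the turntable's round steel flange (96 mm across, 30 above the bench, dark foot 110 across, fixed, locked); the plate's underside must lie on it. Two steel studs, 8 mm thick, stand 36 mm from this point at +x and -x and rise 28 mm above the face, the last 8 tapered to a blunt point. z up; either way round is right. A small black clamp knob sticks out at the foot at -y.

How it is judged (in metres and radians):
At the end, for the whole second after the job is handed in: The two-hole faceplate lies flat on the flange, both studs through its holes, at rest: axis within 12 mm of the flange's, hole line within 11 degrees of the stud line (either way round), underside within 3.5 mm of the face, tilt under 4 degrees (horizontal distance between two_hole_grip and turntable_face below 0.012 m and angle between the x axis of two_hole_grip and the x axis of turntable_face, either way round below 0.2 rad and z of two_hole_grip in the frame of turntable_face below 0.0355 m and angle between two_hole_grip's own z axis and vertical below 0.07 rad and linear speed of two_hole below 0.02 m/s); the robot touches nothing.
It fails at once if the three-hole faceplate is moved more than 3 cm from where it lay (distance of three_hole_grip from where it was at the start of the episode above 0.03 m).
It fails at once if the two-hole faceplate is dropped: it falls faster than 0.6 m/s (about 2 cm of free fall) with no finger on it (linear speed of two_hole above 0.6 m/s and contact force between the fingers and two_hole below 0.1 N).
It also fails if it takes over 38 s, if anything falls off the work surface, if the arm or the gripper's body presses on something with over 40 N, if the wrist force passes 120 N, or if a joint passes its speed limit or range.

ROBOT

A 6-joint arm with a two-finger parallel gripper is mounted at the origin on a cart in front of the work surface, level with it; the furniture and walls round the work are solid. World frame = base frame: x ahead of the robot, y to its left, z up, the work surface at z = 0. Lengths are in mm, angles in rad, forces in N, time in s.
With the tool pointing down it reaches from about 400 to 925 mm from the base axis. Payload 12.5 kg.
Tool frame: the origin (TCP) lies midway between the tips of the shut fingers; the grasp point (between the pads) lies 19 mm behind it; z points along the fingers, y is the direction in which the jaws open and shut (so a half turn about z gives the same grasp; the last joint's range is limited). The gripper opens to 95 mm and grips with 3 to 60 N. Pads are 20 mm wide; open, the fingers measure 119 mm over their backs; the gripper's body (75 mm by 180 mm) begins 59 mm behind the grasp point.
Start: joints at [1.244, 0.491, 1.559, -0, 1.092, -0.106], TCP at [136.863, 609.849, 214.661] pointing down, gripper open.
Joint ranges: [-3.1, 3.1], [-0.84, 2.19], [0.05, 2.79], [-1.13, 4.28], [0.06, 2.93], [-2.69, 2.69]. Speed limits (rad/s): [2.22, 2.22, 2.79, 3.14, 3.14, 3.14].

INTERFACE

Orientations are given as [roll, pitch, yaw] about the fixed x, y, z axes, in that order (R = Rz(yaw) Ry(pitch) Rx(roll)).
In Python, from cell import env, eyes, job_done, boxes_of, regions_of gives the robot as it stands.
- The arm moves only by the tool send_rows, never from a script. Its argument "plan" is text: rows parted by semicolons, each of 5 numbers parted by spaces: the shift along the tool's x, y, z in mm, then the turn about the tool's z in rad, then the finger opening in mm, from 0 to 95.1. In form: x y z roll gripper; .... A call has 1 to 8 rows; each row shifts and turns the pose as measured when the row begins, along the tool's axes as they then stand; what a row does not reach is not made up. A row lasts 1/10 s, in which the tool goes at most 50 mm and 8.59 degrees, less where a joint would pass 70% of its speed; a pose out of reach is approached as far as the arm can. A call with a gripper value outside its range is refused whole. The fingers move at their own pace and stop on an object; the grip force is fixed at half the most. Time passes only in rows, so rows that do not move let the fingers close. It gives the time, the measured TCP pose, the force and the opening at its end, in the units of the state.
- env.state(): the state, without advancing time (a new reading comes with each control period).
- eyes.read_camera(name): name is "scene" or "top" or "wrist"; returns a dict with "image" (420x560x3 uint8, red, green, blue), "vertical_fov" (degrees; the focal length in pixels is half the picture's height over the tangent of half this angle, whatever the lens; pixels are square), "cx", "cy" (the principal point, pixels), "extrinsics" (4x4, takes a point from camera to world coordinates). Camera axes: x right, y up, looking along -z (the intrinsics and any distortion apply to the point x, -y, -z); pixel columns grow to the right and rows downward; lengths in mm; the calibration is good to about 2 mm. The wrist camera is an equidistant fisheye: a pixel r from the principal point sees the ray r / f radians off the axis. A picture is of the moment at which its call begins. There is no depth.
- job_done(): hands the job in, once; it reports no verdict.
Trained networks look in a picture, given as the dict that the camera call returned (one of the last four; its "shot" number tells which), for a name from the list of things; names that differ only in an ending like _2 or _b are one class to them, and where a whole thing is asked for, a point or a joint stands for the part that bears it (a point fixed in the world has none). Each returns a list of dicts, best first, with "confidence" (0 to 1); they miss things now and then, are a little off and sometimes report something else, mostly with a low value. They report only what shows in the picture. A call takes as long as a camera call.
- boxes_of(target, picture): "bbox" ([left, top, width, height] in pixels, round what is visible of it).
- regions_of(target, picture): "pixels" (420x560 bool, what is visible of it) and "bbox" ([left, top, width, height] in pixels, round what is visible of it).
The state is a dict: "t": time; "joints": joint angles; "qvel": joint speeds; "tau": joint torques, N m; "eef_pos": TCP position; "tcp_rot": TCP orientation; "ft_force": force on the tool from outside, world axes, zero at the start; "moment": the same for the moment, N m; "opening": opening from 0.0 (shut) to 1.0 (fully open).
Only numpy, scipy, OpenCV 4.12 (cv2) and the standard library are available. Lean on these libraries where they do the work, as an engineer would, in place of code of your own. Each camera call takes 0.05 s, during which the arm holds its last target.

## Working session

There is one attempt and no reset: what is moved stays moved. The work goes in short steps, Python scripts to look and compute and a tool call to move; the robot and the scene stay as the last step left them, time stands still between calls to the robot, and variables do not carry over. Pictures are saved under pics/ and viewed, and the job is handed in when it is done.

Besides the shell and the picture viewer there is one more tool, called after ">>>" by a JSON object that holds its "op" and its "data". send_rows: Moves the arm, as the interface text tells. Its arguments: {"type":"object","properties":{"plan":{"type":"string"}},"required":["plan"]}

```bash
ls; mkdir -p pics
python3 - <<'E'
from cell import env, eyes, boxes_of
import cv2
s=env.state();print({k:s[k] for k in('t','eef_pos','tcp_rot','opening')})
for n in("scene","top"):
    p=eyes.read_camera(n);cv2.imwrite(f"pics/{n}0.png",p["image"][:,:,::-1])
    print(n,p["vertical_fov"],p["cx"],p["cy"],p["extrinsics"], [k for k in p])
    for t in("two_hole_grip","three_hole_grip","turntable_face"):
        print(t,[(b["bbox"],round(b["confidence"],2)) for b in boxes_of(t,p)])
E
```

```text
pics
{'t': 0.0, 'eef_pos': array([136.78982147, 609.59179597, 214.02430741]), 'tcp_rot': array([-3.14041973e+00, -1.05460143e-04,  2.92082410e+00]), 'opening': 0.9998428578218568}
scene 49.25748496292621 271.4370996012467 207.49969334519886 [[ 7.34794920e-01  5.24746249e-01 -4.29788087e-01  1.44012823e+02]
 [-6.78241937e-01  5.75911851e-01 -4.56413643e-01 -4.42112381e+02]
 [ 8.01870559e-03  6.26870731e-01  7.79082015e-01  7.20937454e+02]
 [ 0.00000000e+00  0.00000000e+00  0.00000000e+00  1.00000000e+00]] ['image', 'vertical_fov', 'cx', 'cy', 'extrinsics', 'shot']
two_hole_grip [([322.0, 275.9, 57.9, 53.7], 0.73)]
three_hole_grip [([179.4, 155.4, 50.6, 42.2], 0.77)]
turntable_face [([264.8, 165.6, 53.6, 46.7], 0.88)]
top 57.447302266680346 283.76394218228916 209.85046391449262 [[-4.98901295e-02  9.76296075e-01 -2.10610895e-01  3.66653355e+02]
 [-9.98749754e-01 -4.94324831e-02  7.44033358e-03 -4.71457068e+01]
 [-3.14705102e-03  2.10718779e-01  9.77541658e-01  8.84076524e+02]
 [ 0.00000000e+00  0.00000000e+00  0.00000000e+00  1.00000000e+00]] ['image', 'vertical_fov', 'cx', 'cy', 'extrinsics', 'shot']
two_hole_grip [([355.5, 208.9, 40.0, 41.7], 0.92), ([243.0, 167.6, 44.6, 47.3], 0.31)]
three_hole_grip [([175.2, 216.7, 45.2, 38.6], 0.67)]
turntable_face [([244.7, 167.5, 43.6, 49.7], 0.85)]
```

View pics/scene0.png

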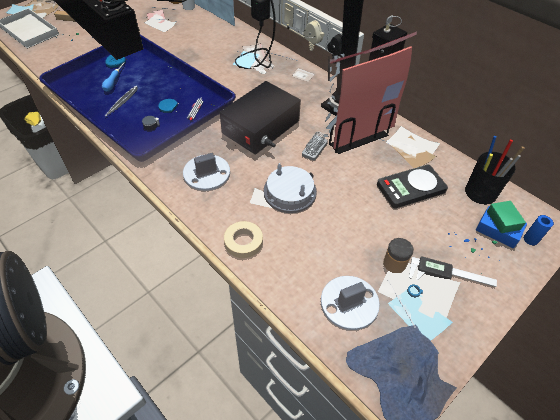

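View pics/top0.png

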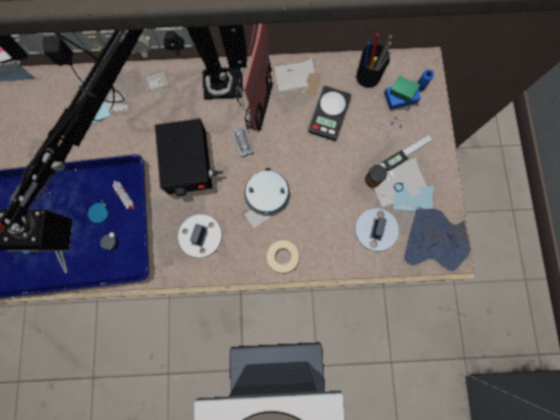

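Run:
```python
import cv2
a=cv2.imread("pics/top0.png")
c=[a[200:260,345:405],a[205:265,168:228],a[160:225,235:300]]
c=[cv2.resize(i,(260,260),interpolation=cv2.INTER_CUBIC) for i in c]
b=cv2.imread("pics/scene0.png")
d=[b[265:340,312:387],b[140:215,165:240],b[155:230,255:330]]
d=[cv2.resize(i,(260,260),interpolation=cv2.INTER_CUBIC) for i in d]
cv2.imwrite("pics/crops.png",cv2.vconcat([cv2.hconcat(c),cv2.hconcat(d)]))
```

```text
(no output)
```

View pics/crops.png

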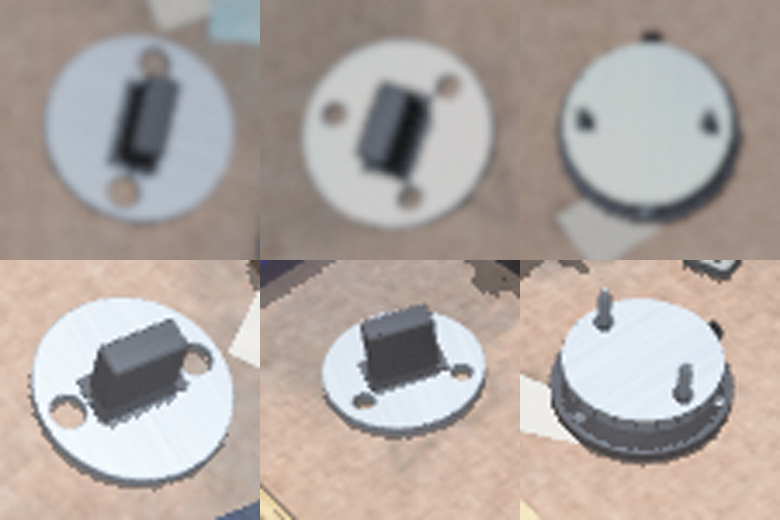

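The two-hole plate is the right one: top (377,229), scene (350,302). The three-hole plate is on the left at top (199,236), and the turntable is at top (267,192) with its studs roughly left and right. Next I'll turn these pixels into positions.

```bash
cat > h.py <<'E'
import numpy as np, cv2
from cell import env, eyes, boxes_of, regions_of
def foc(p): return p["image"].shape[0]/2/np.tan(np.radians(p["vertical_fov"])/2)
def back(p,uv,z,fish=False):
    f=foc(p);x=(uv[0]-p["cx"])/f;y=(uv[1]-p["cy"])/f
    if fish:
        r=np.hypot(x,y);k=np.sin(r)/r if r>1e-9 else 1
        d=np.array([x*k,-y*k,-np.cos(r)])
    else: d=np.array([x,-y,-1.])
    E=np.array(p["extrinsics"]);d=E[:3,:3]@d;o=E[:3,3]
    return (o+d*(z-o[2])/d[2])[:2]
def outline(p,t,z,fish=False,which=0):
    r=regions_of(t,p)
    if not r: return None
    m=r[which]["pixels"].astype(np.uint8)
    c=max(cv2.findContours(m,cv2.RETR_EXTERNAL,cv2.CHAIN_APPROX_NONE)[0],key=cv2.contourArea)
    c=cv2.convexHull(c)[:,0]
    w=np.array([back(p,q,z,fish) for q in c.astype(float)],np.float32)
    return cv2.minEnclosingCircle(w), cv2.fitEllipse(w), r[which]["confidence"]
E
python3 - <<'E'
from h import *
for n in("top","scene"):
    p=eyes.read_camera(n)
    for t,z in(("two_hole_grip",6),("three_hole_grip",6),("turntable_face",30)):
        print(n,t,outline(p,t,z))
    if n=="top":
        for uv,z in(((380.3,214.3),8),((373.6,243.8),8),((377.1,229.5),8),((247.5,190),44),((281.5,190),44)): print(uv,back(p,uv,z))
    else:
        S=75/260
        # holes / studs in scene
        for uv,z in (((312+67*S,265+152*S),8),((312+196*S,265+100*S),8)): print("hole",back(p,uv,z))
        for uv,z in (((255+85*S,155+32*S),58),((255+84*S,155+64*S),30),((255+165*S,155+106*S),58),((255+163*S,155+138*S),30)): print("stud",back(p,uv,z))
E
```

```text
top two_hole_grip (((501.14117431640625, -265.2846374511719), 51.72923278808594), ((500.370361328125, -265.511474609375), (100.45100402832031, 102.55735778808594), 15.396601676940918), 0.75)
top three_hole_grip (((507.8598327636719, 144.1827850341797), 49.92604446411133), ((506.3916015625, 143.56427001953125), (95.057861328125, 99.32122039794922), 22.85159683227539), 0.63)
top turntable_face (((596.5157470703125, -19.49795150756836), 58.589237213134766), ((595.4996948242188, -16.939430236816406), (105.76435089111328, 114.72431945800781), 90.58891296386719), 0.88)
(380.3, 214.3) [ 533.42735154 -278.02594872]
(373.6, 243.8) [ 465.44279155 -255.59237002]
(377.1, 229.5) [ 498.09111911 -266.95712192]
(247.5, 190) [597.81898381  26.32805075]
(281.5, 190) [593.90504867 -50.70935479]
scene two_hole_grip (((497.4599914550781, -265.7990417480469), 52.01259231567383), ((497.3818359375, -266.3206787109375), (100.73194885253906, 103.69983673095703), 109.2513427734375), 0.72)
scene three_hole_grip (((502.92333984375, 145.46533203125), 54.72433853149414), ((503.11572265625, 144.20619201660156), (100.83710479736328, 107.99288940429688), 147.01437377929688), 0.75)
scene turntable_face (((584.77880859375, -21.94288444519043), 65.50752258300781), ((586.305908203125, -25.637948989868164), (109.75955963134766, 129.7703399658203), 134.04026794433594), 0.89)
hole [ 462.68283844 -255.21535079]
hole [ 531.4181335  -279.64437811]
stud [597.48608951  17.37313359]
stud [598.07096372  17.97058043]
stud [591.1614701  -54.34051273]
stud [591.86840903 -54.43406154]
```

>>> {"op": "send_rows", "data": {"plan": "-40 -25 0 0 95;-40 -25 0 0 95;-40 -25 0 0 95;-40 -25 0 0 95;-40 -25 0 0 95;-40 -25 0 0 95;-40 -25 0 0 95;-40 -25 0 0 95"}}

```text
t: 1.6
eef_pos: [411.1, 339.4, 214.6]
tcp_rot: [3.139, 0.001, 2.93]
ft_force: [-0.1, 0.5, -0.3]
opening: 1.001
```

>>> {"op": "send_rows", "data": {"plan": "-20 -40 0 0.05 95;-20 -40 0 0.05 95;-18 -42 0 0 95;-18 -42 0 0 95;-18 -42 0 0 95;-18 -42 0 0 95;-16 -42 0 0 95;-14 -42 0 0 95"}}

```text
t: 2.4
eef_pos: [453.4, -32.5, 214.1]
tcp_rot: [3.137, 0.004, 2.827]
ft_force: [1.7, -0.2, -0.9]
opening: 0.998
```

>>> {"op": "send_rows", "data": {"plan": "-8 -42 0 0 95;-8 -42 0 0 95;-8 -42 0 0 95;-6 -42 0 0 95;-6 -42 0 0 95"}}

```text
t: 2.9
eef_pos: [420.8, -253.0, 214.4]
tcp_rot: [3.137, 0.008, 2.826]
ft_force: [1.5, 0.6, 0.2]
opening: 1.0
```

Run:
```python
from h import *
p=eyes.read_camera("wrist")
p=eyes.read_camera("wrist");cv2.imwrite("pics/w1.png",p["image"][:,:,::-1])
print(p["vertical_fov"],p["cx"],p["cy"],p["extrinsics"])
s=env.state();print(s['t'],s['eef_pos'],s['tcp_rot'])
for t,z in(("two_hole_grip",6),):
  try: print(t,outline(p,t,z,True))
  except Exception as e: print(e)
```

```text
65.70646984690485 276.29416713402514 207.13492680517615 [[ 3.12396366e-01 -9.07393935e-01 -2.81148995e-01  3.42809500e+02]
 [ 9.49947889e-01  2.99254052e-01  8.96996135e-02 -2.32092060e+02]
 [ 2.74209088e-03 -2.95098728e-01  9.55462831e-01  3.84121243e+02]
 [ 0.00000000e+00  0.00000000e+00  0.00000000e+00  1.00000000e+00]]
3.0 [ 420.77937908 -255.37674842  214.14808421] [3.13771104 0.00799363 2.82217458]
two_hole_grip (((500.87518310546875, -265.1547546386719), 51.614105224609375), ((500.455322265625, -265.62939453125), (99.56279754638672, 102.55311584472656), 65.51850128173828), 0.61)
```

View pics/w1.png

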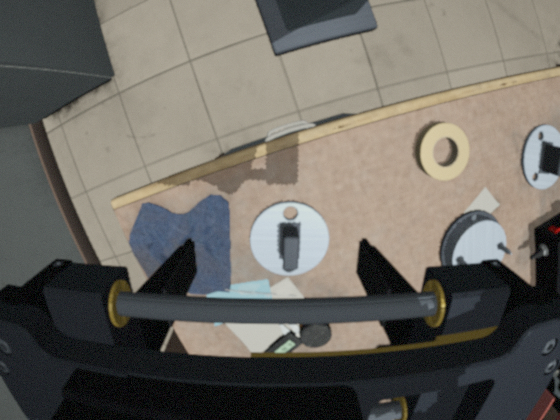

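Wrist view: the plate is at (290,238) with its near hole at (291,213), and the bar is vertical in the picture, so it lines up with the tool x axis. I'll move over it and partway down.

>>> {"op": "send_rows", "data": {"plan": "-26 5 0 0 95;-26 5 0 0 95;-22 4 -0 0.005 95;-4 1 40 0 95;0 0 40 0 95;0 0 30 0 95;0 0 0 0 95"}}

```text
t: 3.75
eef_pos: [505.7, -256.9, 103.3]
tcp_rot: [3.137, 0.011, 2.821]
ft_force: [-0.5, -0.9, 0.0]
opening: 0.998
```

Run:
```python
from h import *
p=eyes.read_camera("wrist");cv2.imwrite("pics/w2.png",p["image"][:,:,::-1])
s=env.state();print(s['t'],s['eef_pos'],s['tcp_rot'])
p=eyes.read_camera("top");b=p["image"][150:290,300:460,::-1];cv2.imwrite("pics/t2.png",cv2.resize(b,(640,560),interpolation=cv2.INTER_CUBIC))
```

```text
3.8 [ 506.4017422  -257.33960831  105.18830317] [3.13733456 0.01291521 2.82150839]
```

View pics/w2.png

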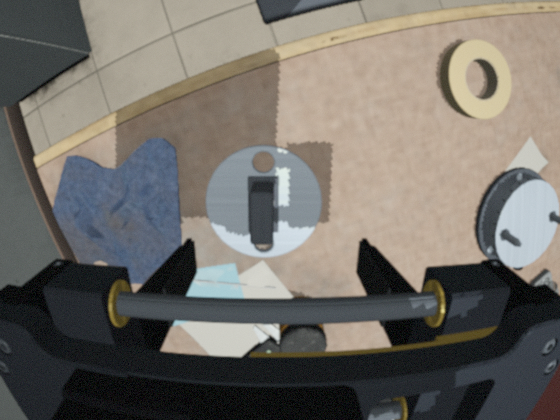

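Run:
```python
from h import *
p=eyes.read_camera("wrist")
a=back(p,(263,161),6,True);b=back(p,(263,247),6,True);print(a,b,(a+b)/2,np.arctan2(*(a-b)[::-1]))
print(outline(p,"two_hole_grip",6,True))
s=env.state();print(s['t'],s['eef_pos'],s['tcp_rot'])
c=np.array([499,-266.3])-s['eef_pos'][:2];y=s['tcp_rot'][2]
print(c@[np.cos(y),np.sin(y)],c@[np.sin(y),-np.cos(y)])
c=p["image"][120:280,180:340,::-1];cv2.imwrite("pics/w2c.png",cv2.resize(c,(560,560),interpolation=cv2.INTER_CUBIC))
```

```text
[ 467.5204532  -255.38266994] [ 541.8927003 -281.1031836] [ 504.70657675 -268.24292677] 2.8086332588072196
(((500.0557861328125, -265.4597473144531), 51.11198425292969), ((500.1756286621094, -265.43408203125), (101.09307098388672, 101.53328704833984), 120.75955200195312), 0.65)
3.95 [ 507.4828852 -258.9913005  108.0691983] [3.13903114 0.01860011 2.82074296]
5.745018327277127 -9.610993399650551
```

View pics/w2c.png

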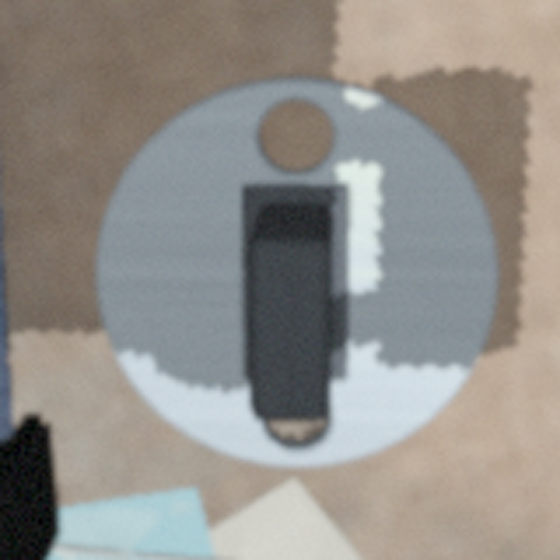

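>>> {"op": "send_rows", "data": {"plan": "5 -8 20 0 95;0 0 20 0 95;0 0 0 0 95"}}

```text
t: 4.25
eef_pos: [503.2, -266.6, 73.2]
tcp_rot: [-3.141, 0.028, 2.821]
ft_force: [-0.1, -0.5, -0.1]
opening: 0.996
```

Run:
```python
from h import *
for i in range(4):
  s=env.state();print(s['t'],s['eef_pos'],s['tcp_rot'],s['qvel'].round(3))
  p=eyes.read_camera("wrist")
```

```text
4.25 [ 503.24622078 -266.55092601   73.16205923] [-3.14133603  0.02832808  2.82124042] [-0.006 -0.06  -0.027 -0.003  0.04  -0.004]
4.3 [ 503.7203629  -266.89383645   74.35544226] [-3.14087838  0.02982466  2.82129715] [ 0.002 -0.018 -0.016  0.     0.011 -0.   ]
4.35 [ 503.98376978 -266.96916523   74.73046885] [-3.14067493  0.03052558  2.82140492] [ 0.002 -0.005 -0.002  0.001 -0.001 -0.   ]
4.4 [ 504.0452572  -266.95639708   74.79243469] [-3.14057663  0.03083234  2.82155096] [ 0.002 -0.     0.003 -0.    -0.006 -0.001]
```

>>> {"op": "send_rows", "data": {"plan": "3 0 12 0 95;2 0 12 0 95;1 0 10 0 95;1 0 8 0 95;1 0 6 0 95;0 0 4 0 95;0 0 3 0 95"}}

```text
t: 5.15
eef_pos: [497.9, -264.9, 16.1]
tcp_rot: [-3.14, 0.032, 2.822]
ft_force: [-0.6, 1.1, 0.2]
opening: 1.0
```

Run:
```python
from h import *
p=eyes.read_camera("wrist")
s=env.state();print(s['t'],s['eef_pos'],s['tcp_rot'],s['qvel'].round(3),s['ft_force'])
c=p["image"][120:330,130:420,::-1];cv2.imwrite("pics/w3c.png",cv2.resize(c,(780,565),interpolation=cv2.INTER_CUBIC))
```

```text
5.2 [ 497.80300714 -264.81960838   15.7576026 ] [-3.14029557  0.03183942  2.821795  ] [ 0.    -0.013 -0.001 -0.002  0.017  0.   ] [0.64294409 0.25690488 0.15136189]
```

View pics/w3c.png

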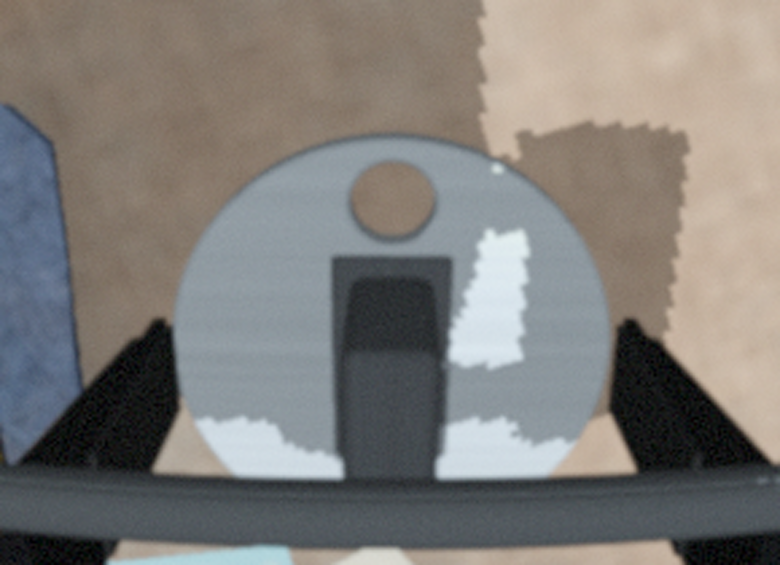

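The bar sits centred between the fingers, so I'll close on it.

>>> {"op": "send_rows", "data": {"plan": "0 0 1 0 0;0 0 1 0 0;0 0 0 0 0;0 0 0 0 0;0 0 0 0 0;0 0 0 0 0;0 0 0 0 0;0 0 0 0 0"}}

```text
t: 6.0
eef_pos: [498.5, -265.2, 14.6]
tcp_rot: [-3.14, 0.034, 2.822]
ft_force: [0.4, -0.4, 0.8]
opening: 0.381
```

>>> {"op": "send_rows", "data": {"plan": "0 0 0 0 0;0 0 0 0 0;0 0 0 0 0;0 0 0 0 0;0 0 0 0 0;0 0 0 0 0"}}

```text
t: 6.6
eef_pos: [498.5, -265.2, 14.7]
tcp_rot: [-3.14, 0.034, 2.822]
ft_force: [-0.4, 0.2, -0.2]
opening: 0.188
```

>>> {"op": "send_rows", "data": {"plan": "0 0 -4 0 0;0 0 -10 0 0;0 0 -15 0 0;0 0 -20 0 0;0 0 -20 0 0;0 0 -20 0 0;0 0 -12 0 0;0 0 -5 0 0"}}

```text
t: 7.4
eef_pos: [493.6, -262.9, 126.6]
tcp_rot: [-3.141, 0.03, 2.822]
ft_force: [0.5, 0.6, -2.2]
opening: 0.19
```

Run:
```python
from h import *
p=eyes.read_camera("wrist")
s=env.state();print(s['t'],s['eef_pos'],s['tcp_rot'],s['opening'],s['ft_force'])
cv2.imwrite("pics/w4.png",p["image"][:,:,::-1])
```

```text
7.45 [ 493.77742679 -262.99191163  126.9118108 ] [-3.14049728  0.03057395  2.82210049] 0.18869962590034878 [ 0.81045523 -0.22413669 -1.81780679]
```

View pics/w4.png

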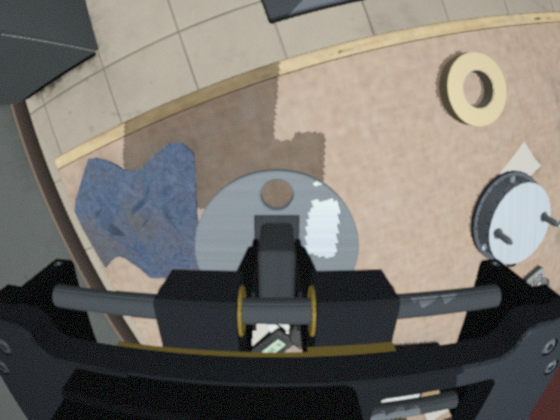

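Wrist view: the plate is held level with its near hole at (277,193), and the load reads about 2 N. I'll turn it in place.

>>> {"op": "send_rows", "data": {"plan": "0 0 0 0.1 0;0 0 0 0.15 0;0 0 0 0.15 0;0 0 0 0.15 0;0 0 0 0.15 0;0 0 0 0.15 0;0 0 0 0.15 0;0 0 0 0.15 0"}}

```text
t: 8.25
eef_pos: [491.4, -261.5, 121.3]
tcp_rot: [3.121, 0.008, 1.666]
ft_force: [-0.6, 0.2, -2.6]
opening: 0.189
```

>>> {"op": "send_rows", "data": {"plan": "10 5 0 0.1 0;25 8 0 0.07 0;40 13 0 0 0;40 13 0 0 0;40 13 0 0 0;35 12 0 0 0;20 6 0 0 0;10 4 0 0 0"}}

```text
t: 9.05
eef_pos: [581.0, -40.3, 114.9]
tcp_rot: [3.13, 0.001, 1.478]
ft_force: [0.5, 0.2, -3.3]
opening: 0.186
```

Run:
```python
from h import *
p=eyes.read_camera("wrist")
p=eyes.read_camera("wrist")
s=env.state();print(s['t'],s['eef_pos'],s['tcp_rot'],s['opening'],s['ft_force'])
cv2.imwrite("pics/w5.png",p["image"][:,:,::-1])
```

```text
9.15 [581.05874787 -41.13054291 115.0025764 ] [3.12969820e+00 1.18632668e-03 1.47789089e+00] 0.1864446604487895 [-0.05229832 -0.57496063 -2.85128138]
```

View pics/w5.png

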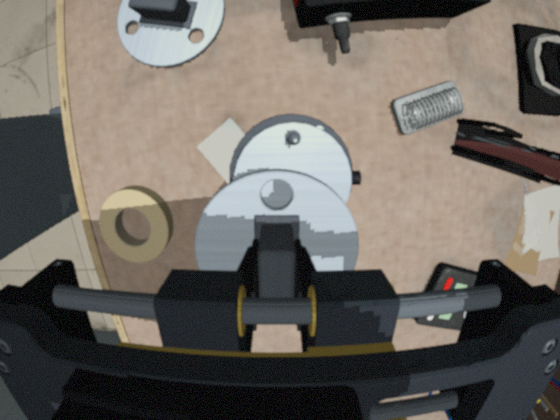

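Run:
```python
from h import *
p=eyes.read_camera("wrist")
c=p["image"][105:215,220:370,::-1];cv2.imwrite("pics/w5c.png",cv2.resize(c,(750,550),interpolation=cv2.INTER_CUBIC))
for n in("scene","top"):
    q=eyes.read_camera(n);b=q["image"][:,:,::-1]
    b=b[130:240,230:380] if n=="scene" else b[140:250,200:350]
    cv2.imwrite(f"pics/{n}5.png",cv2.resize(b,(750,550),interpolation=cv2.INTER_CUBIC))
```

```text
(no output)
```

View pics/w5c.png

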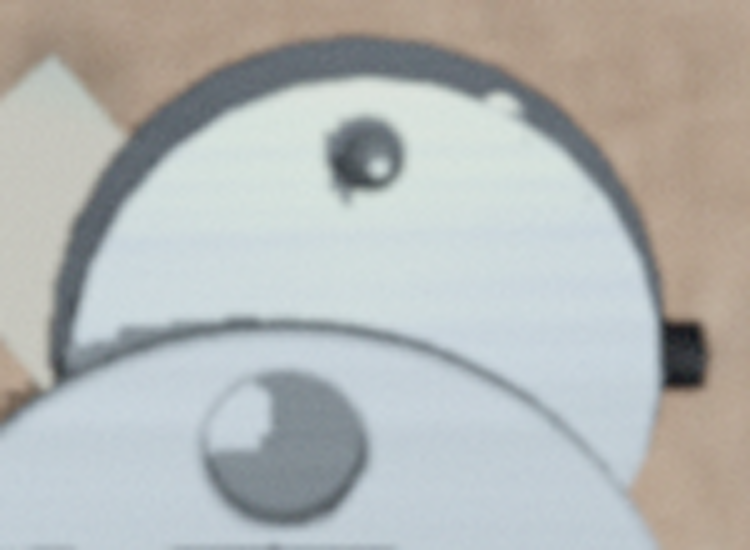

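View pics/scene5.png

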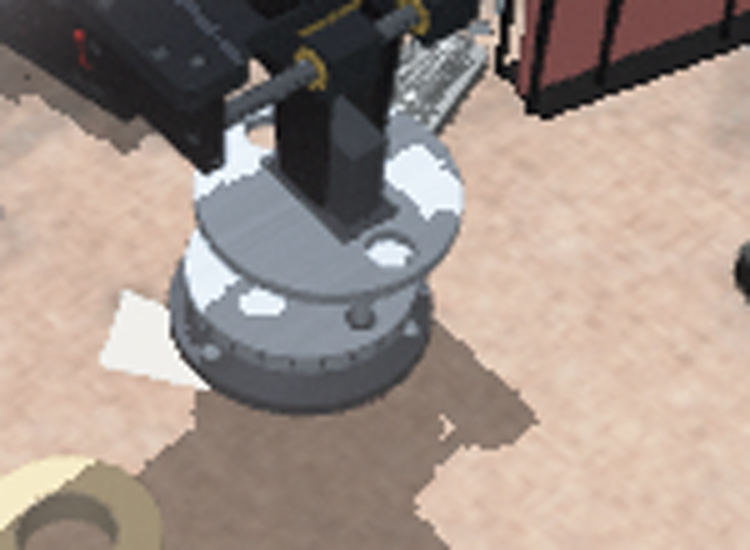

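Run:
```python
from h import *
p=eyes.read_camera("wrist")
print("stud",back(p,(294.6,137),57,True),"hole",back(p,(276.8,193.5),108,True))
s=env.state();print(s['eef_pos'],s['tcp_rot'])
# turntable flange ellipse visible upper edge: knob
print("knob",back(p,(220+685/5,105+355/5),15,True))
```

```text
stud [601.10145561  19.82486233] hole [585.25873457  -6.76146106]
[580.61400224 -43.32203396 115.63892988] [3.12898735e+00 1.46579210e-03 1.47493910e+00]
knob [655.17271952 -21.54013182]
```

>>> {"op": "send_rows", "data": {"plan": "10 5 0 -0.01 0;10 4 0 0 0;6 3 0 0 0;2 1 0 0 0;0 0 0 0 0"}}

```text
t: 9.85
eef_pos: [597.2, -16.4, 116.0]
tcp_rot: [3.129, 0.002, 1.483]
ft_force: [-0.2, -0.4, -2.5]
opening: 0.186
```

Run:
```python
from h import *
p=eyes.read_camera("wrist")
s=env.state();print(s['t'],s['eef_pos'],s['tcp_rot'])
c=p["image"][105:265,180:370,::-1];cv2.imwrite("pics/w6c.png",cv2.resize(c,(760,600),interpolation=cv2.INTER_CUBIC))
q=eyes.read_camera("scene");b=q["image"][130:240,230:380,::-1];s=env.state();print(s['t'],s['eef_pos'],s['tcp_rot'])
cv2.imwrite(f"pics/scene6.png",cv2.resize(b,(750,550),interpolation=cv2.INTER_CUBIC))
```

```text
9.9 [597.15638676 -16.56776466 115.96851996] [3.12866740e+00 1.64054218e-03 1.48257133e+00]
9.95 [597.03233669 -16.7533747  116.01459076] [3.12871690e+00 1.65862185e-03 1.48228139e+00]
```

View pics/w6c.png

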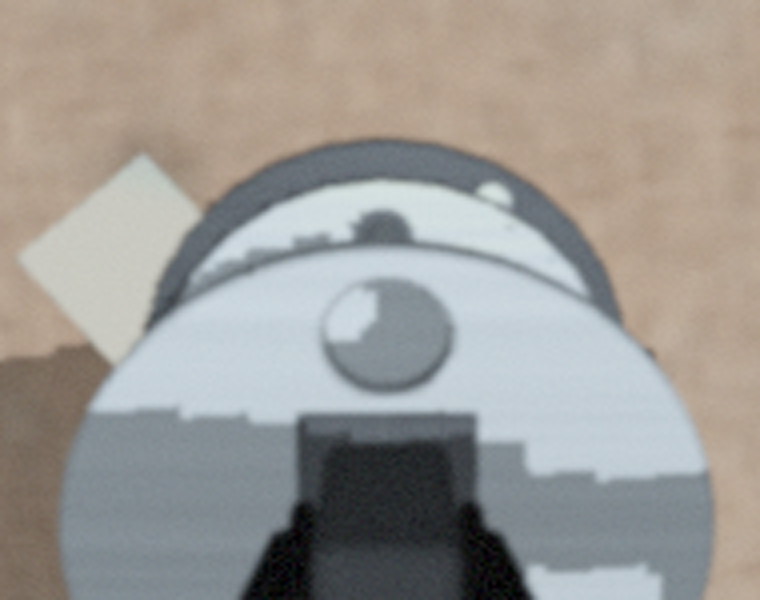

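View pics/scene6.png

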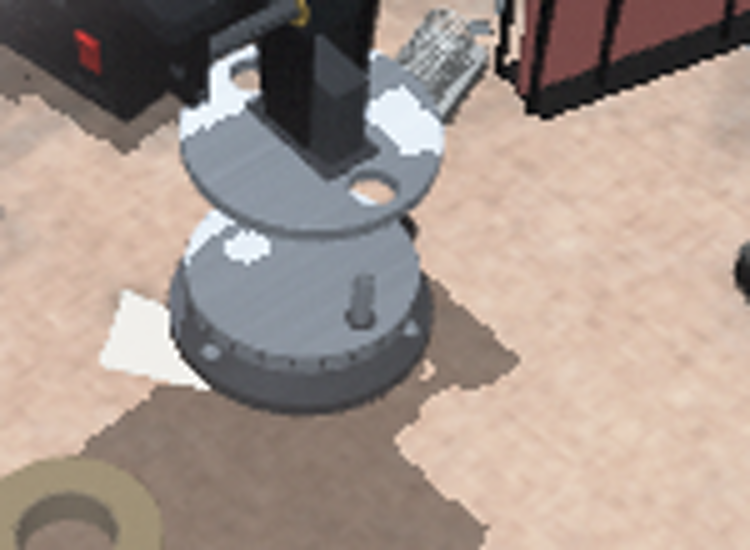

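Run:
```python
from h import *
q=eyes.read_camera("scene")
print("hole-y",back(q,(230+373/5,130+187.5/5),109),"stud-y base",back(q,(230+360/5,130+322/5),30),"tip",back(q,(230+363/5,130+277/5),58))
s=env.state();print(s['eef_pos'])
```

```text
hole-y [591.11627955 -55.21297937] stud-y base [592.59294394 -53.65838716] tip [591.49121235 -54.0229912 ]
[596.98467126 -16.91253446 116.00490956]
```

>>> {"op": "send_rows", "data": {"plan": "0 0 6 0 0;0 0 8 0 0;0 0 8 0 0;0 0 7 0 0;0 0 5 0 0;0 0 3 0 0"}}

```text
t: 10.6
eef_pos: [596.9, -17.7, 75.4]
tcp_rot: [3.13, 0.002, 1.481]
ft_force: [-0.2, -0.6, -2.8]
opening: 0.191
```

Run:
```python
from h import *
q=eyes.read_camera("scene");b=q["image"][130:240,230:380,::-1];s=env.state();print(s['t'],s['eef_pos'],s['tcp_rot'],s['ft_force'])
cv2.imwrite(f"pics/scene7.png",cv2.resize(b,(750,550),interpolation=cv2.INTER_CUBIC))
p=eyes.read_camera("wrist")
c=p["image"][105:265,180:370,::-1];cv2.imwrite("pics/w7c.png",cv2.resize(c,(760,600),interpolation=cv2.INTER_CUBIC))
```

```text
10.65 [596.75352713 -17.6581311   74.97747778] [3.13022811e+00 1.64023214e-03 1.48114894e+00] [-0.33433857 -0.50393098 -3.0343496 ]
```

View pics/scene7.png

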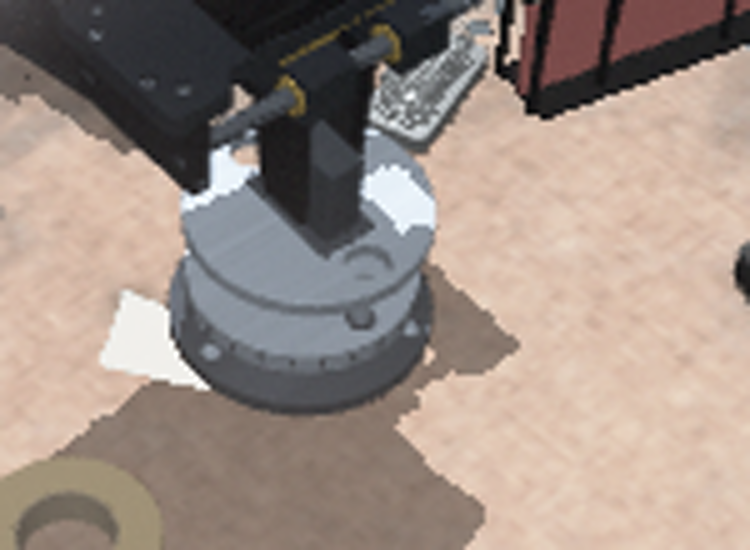

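View pics/w7c.png

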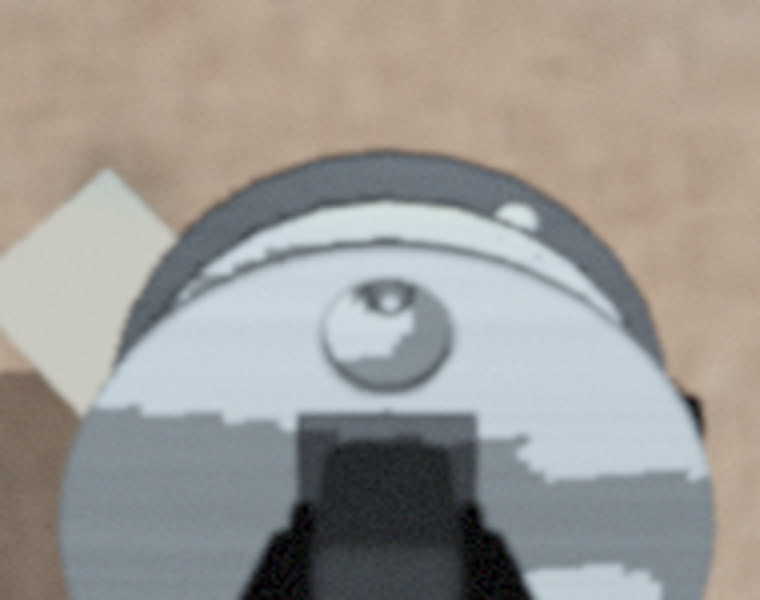

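Run:
```python
from h import *
p=eyes.read_camera("wrist")
print("stud",back(p,(180+389/4,105+299/3.75),58,True),"hole",back(p,(180+387/4,105+334/3.75),68,True))
s=env.state();print(s['eef_pos'])
```

```text
stud [602.02011561  21.52425873] hole [601.3073534  18.4405969]
[597.10420536 -17.67633076  75.96538537]
```

>>> {"op": "send_rows", "data": {"plan": "2 1 0 0 0;1 0 3 0 0;0 0 5 0 0;0 0 5 0 0;0 0 4 0 0;0 0 3 0 0"}}

```text
t: 11.35
eef_pos: [599.4, -14.5, 55.5]
tcp_rot: [3.127, 0.002, 1.481]
ft_force: [-1.2, 0.0, -3.1]
opening: 0.186
```

Run:
```python
from h import *
q=eyes.read_camera("scene");b=q["image"][130:240,230:380,::-1];s=env.state();print(s['t'],s['eef_pos'],s['tcp_rot'],s['ft_force'])
cv2.imwrite(f"pics/scene8.png",cv2.resize(b,(750,550),interpolation=cv2.INTER_CUBIC))
p=eyes.read_camera("wrist")
c=p["image"][105:265,180:370,::-1];cv2.imwrite("pics/w8c.png",cv2.resize(c,(760,600),interpolation=cv2.INTER_CUBIC))
```

```text
11.4 [599.21064689 -14.50350498  55.12782063] [3.12745883e+00 1.78059778e-03 1.48140528e+00] [-0.20252096 -0.27150332 -3.68301888]
```

View pics/scene8.png

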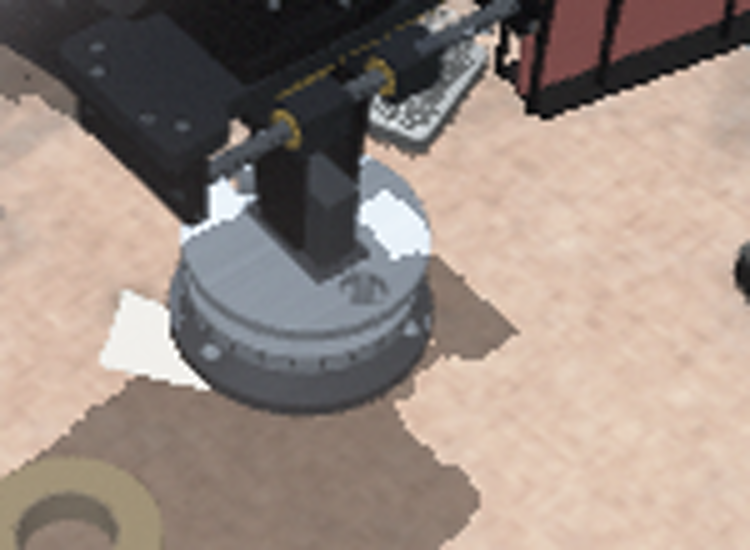

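View pics/w8c.png

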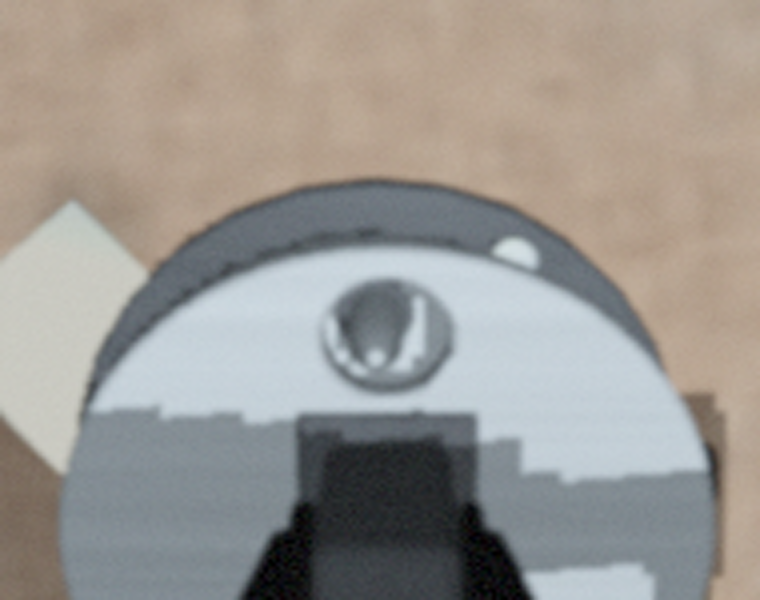

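Both studs are in the holes: scene (302,187), and the stud near the hole centre in the wrist view. I'll lower slowly to contact.

>>> {"op": "send_rows", "data": {"plan": "0 -1 3 0 0;0 -1 3 0 0;0 0 2 0 0;0 0 1 0 0;0 0 1 0 0"}}

```text
t: 11.95
eef_pos: [597.6, -14.2, 45.8]
tcp_rot: [3.126, 0.002, 1.481]
ft_force: [-2.3, 4.1, 11.8]
opening: 0.185
```

>>> {"op": "send_rows", "data": {"plan": "0 0 0.5 0 0;0 0 0 0 0"}}

```text
t: 12.15
eef_pos: [597.5, -14.2, 46.2]
tcp_rot: [3.126, 0.002, 1.481]
ft_force: [-0.8, 0.1, -3.4]
opening: 0.184
```

Run:
```python
from h import *
q=eyes.read_camera("scene");b=q["image"][130:240,230:380,::-1];s=env.state();print(s['t'],s['eef_pos'],s['tcp_rot'],s['ft_force'])
cv2.imwrite(f"pics/scene9.png",cv2.resize(b,(750,550),interpolation=cv2.INTER_CUBIC))
```

```text
12.2 [597.57335899 -14.17692126  46.12115948] [3.12594714e+00 1.74532027e-03 1.48128652e+00] [ 0.64808261 -0.09259085 -2.20491375]
```

View pics/scene9.png

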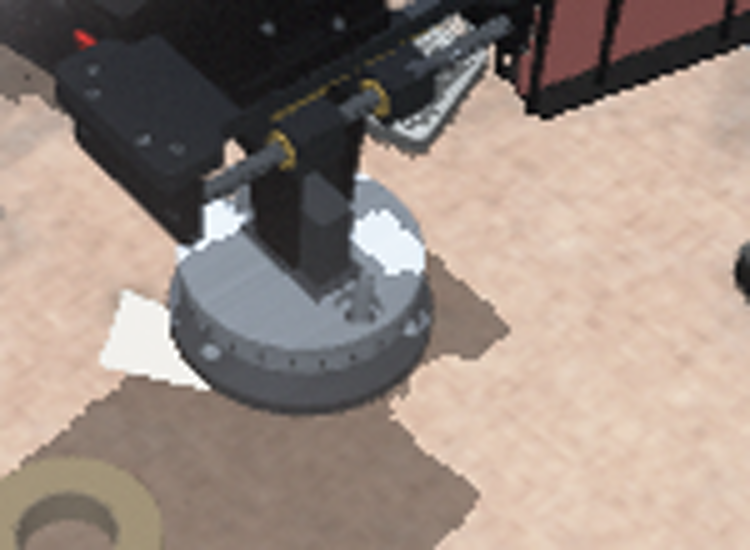

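It's seated to within a fraction of a millimetre, with the stud standing proud at scene (303,189). I'll press lightly and release.

>>> {"op": "send_rows", "data": {"plan": "0 0 1.5 0 0;0 0 1 0 0;0 0 0.5 0 30;0 0 0 0 50;0 0 0 0 70;0 0 0 0 95;0 0 0 0 95;0 0 0 0 95"}}

```text
t: 13.0
eef_pos: [598.7, -13.9, 44.7]
tcp_rot: [3.123, 0.001, 1.481]
ft_force: [-0.8, 0.0, 0.1]
opening: 0.637
```

>>> {"op": "send_rows", "data": {"plan": "0 0 0 0 95;0 0 0 0 95;0 0 -5 0 95;0 0 -15 0 95;0 0 -25 0 95;0 0 -30 0 95;0 0 -30 0 95;-30 0 -20 0 95"}}

```text
t: 13.8
eef_pos: [592.4, -41.6, 172.6]
tcp_rot: [3.129, 0.001, 1.484]
ft_force: [1.3, -0.1, 0.7]
opening: 0.998
```

Run:
```python
from h import *
q=eyes.read_camera("scene");b=q["image"][130:240,230:380,::-1];s=env.state();print(s['t'],s['eef_pos'],s['tcp_rot'],s['ft_force'])
cv2.imwrite(f"pics/scene10.png",cv2.resize(b,(750,550),interpolation=cv2.INTER_CUBIC))
S=5
p=eyes.read_camera("wrist");cv2.imwrite("pics/w10.png",p["image"][:,:,::-1])
```

```text
13.85 [593.20087107 -46.48025595 175.38211778] [3.12513113e+00 2.50701598e-03 1.48177102e+00] [ 1.5988873  -3.31544563  2.93759125]
```

View pics/scene10.png

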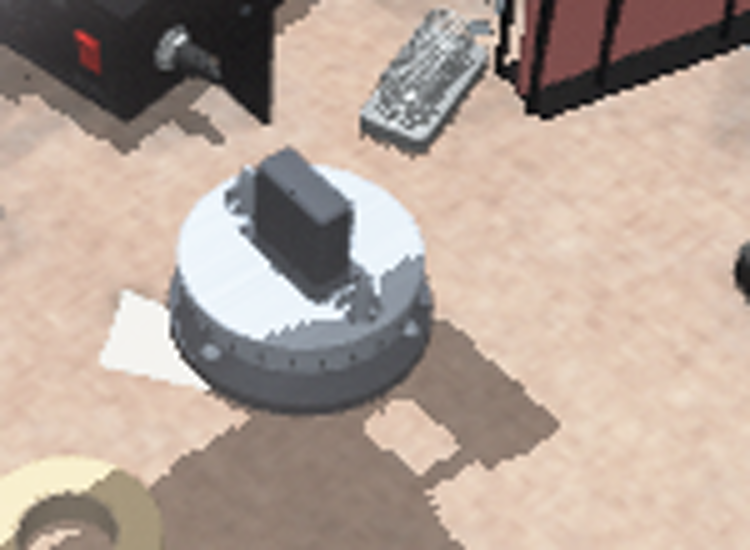

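View pics/w10.png

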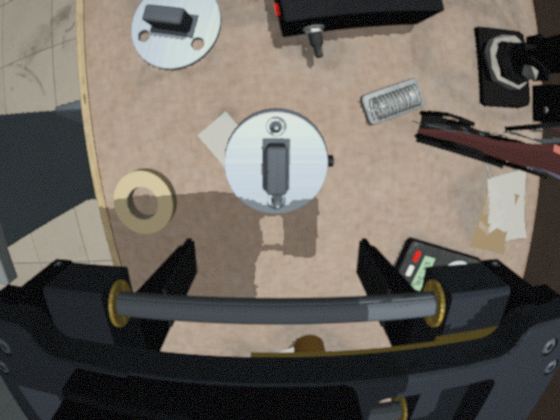

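The plate lies flat with both studs through it, at wrist (276,126) and (277,203). The gripper is clear and the three-hole plate hasn't moved.

>>> {"op": "send_rows", "data": {"plan": "0 0 0 0 95;0 0 0 0 95;0 0 0 0 95"}}

```text
t: 14.2
eef_pos: [592.4, -44.8, 172.6]
tcp_rot: [3.127, 0.002, 1.479]
ft_force: [-0.3, -0.1, -0.3]
opening: 0.997
```

```bash
python3 -c "
from cell import env,job_done
s=env.state();print(s['t'],s['eef_pos'],s['ft_force']);print(job_done())"
```

```text
14.2 [592.3838403  -44.7651649  172.61613098] [-0.31803693 -0.13258612 -0.32030644]
the job is handed in; nothing more can be done
None
```

The two-hole faceplate is fitted on the turntable and the job was handed in at 14.2 s; it reports no verdict. I gripped the plate by its bar, turned it about 77° to match the stud line and lowered it over both studs. I let go only once it was resting on the flange.

- **Last checks:** the scene and wrist pictures after release show the plate lying flat on the flange with both studs through its holes. The gripper is open and about 130 mm above the release height, with wrist force near zero. The three-hole plate looks undisturbed, though I did not re-measure its position.
- **Disagreements:** camera estimates of the stud positions differed by 2–4 mm, which is within the ±5 mm hole clearance. The tool also tilted by up to about 2° on the way, which the move commands cannot correct. At first contact the force read 12 N, then fell back to the plate's weight, so I pressed down a little more before releasing.

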